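# Start the bench dust extraction

## Robot

A 6-joint arm with a two-finger parallel gripper is mounted at the origin on the work surface. World frame = base frame: x ahead of the robot, y to its left, z up, the work surface at z = 0. Lengths are in m, angles in rad, forces in N, time in s.
With the tool pointing down it reaches from about 0.35 to 0.775 m from the base axis. Payload 5.5 kg.
Tool frame: the origin (TCP) lies between the finger pads; the fingertips stand 8 mm ahead of it and the grasp point (between the pads) lies 11 mm behind it; z points along the fingers, y is the line along which they close (so a half turn about z gives the same grasp; the last joint's range is limited). The gripper opens to 85 mm and grips with 20 to 120 N. Pads are 22 mm wide; open, the fingers measure 114 mm over their backs; the gripper's body (76 mm by 85 mm) begins 54 mm behind the grasp point. The pads swing forward as they close: fully open they stand 13 mm farther back than shut.
Start: joints at [-1.47, 0.313, 0.046, 1.304, 0, 1.431], TCP at [0.137, -0.558, 0.239] pointing down, gripper open.
Joint ranges: [-2.76, 2.76], [-0.86, 1.69], [-1.03, 1.26], [-2.2, 2.34], [-1.47, 1.5], [-3.14, 3.14]. Speed limits (rad/s): [2.57, 2.57, 3.14, 3.14, 3.14, 3.14].

## Interface

Orientations are given as a unit quaternion [w, x, y, z].
In Python, from workcell import env gives the robot as it stands.
- The arm moves only by the tool move_arm, never from a script. Its argument "moves" is one flat list of numbers, 5 for each row, row after row: the shift along the world's x, y, z in m, then the turn about the world's z in rad, then the finger opening in m, from 0 to 0.0854. A call has 1 to 12 rows; each row is the pose to reach, as a shift and turn from the pose commanded when the call began; what a row does not reach only later rows make up. A row lasts 1/12 s, in which the tool goes at most 41.7 mm and 7.16 degrees, less where a joint would pass 70% of its speed; a pose out of reach is approached as far as the arm can. A call with a gripper value outside its range is refused whole. The fingers move at their own pace and stop on an object; "newtons" is the grip in N (left out, the last holds). Time passes only in rows, so rows that repeat a pose let the fingers close. It gives the time, the measured TCP pose, the force, the opening and the grip force at its end, in the units of the state.
- env.get_state(): the state, without advancing time (a new reading comes with each control period).
- env.read_camera(name): name is "side" or "top"; returns a dict with "pixels" (384x512x3 uint8, red, green, blue), "camera_matrix" (3x3 intrinsics, pixels), "distortion" ([k1, k2, p1, p2, k3] as OpenCV has them; the pictures are not rectified), "rvec" (rotation vector, rad) and "tvec" (3), from world to camera coordinates, as OpenCV has them. Camera axes: x right, y down, z forward; pixel columns grow to the right and rows downward; lengths in m; the calibration is good to about 2 mm. A picture is of the moment at which its call begins. There is no depth.
- env.hand_in(): hands the job in; it is judged then, once.
The state is a dict: "clock": time; "joint_pos": joint angles; "qvel": joint speeds; "tau": joint torques, N m; "tcp_pos": TCP position; "orientation": TCP orientation; "wrist_force": force on the tool from outside, world axes, zero at the start; "ft_torque": the same for the moment, N m; "finger_gap": finger opening in m; "grip_force": force on a finger pad.
Only numpy, scipy, OpenCV 4.12 (cv2) and the standard library are available. Lean on these libraries where they do the work, as an engineer would, in place of code of your own. Each camera call takes 0.05 s, during which the arm holds its last target. There are 200 camera calls.

## Task

Get the dust extraction running before sawing: first push the ribbed end of the power box's rocker fully down, then press the long bar key in the middle of the remote station fully in, and last press its large round key fully in, so that all three stay down. Do not press the small round key, do not lift, tip or push the remote station about, and leave everything else on the bench where it is.

Things in the scene. Friction and masses are not known exactly. Their poses are not given: they have to be found in the camera images.
- power_box: grey power box fixed to the bench, 190 x 110 x 56 mm (its x, y, z), any yaw; origin: centre of its underside. On its top a white rocker (axis 40 mm to the -x side of the origin) between two low black side cheeks (84 mm long, 12 mm high, 44 mm apart clear, along the box's x), and two round sockets side by side at its +x end
- rocker (a joint): rocker switch of the power box, a 64 x 36 x 8 mm paddle that tips about an axis along the box's y, 70 mm above the bench. 0 rad = off (ribbed end, the one away from the sockets at the box's -x side, high), 0.4 rad = on (ribbed end fully down, hard stop; counts as on above 0.32). It starts at 0 to 0.06, needs about 3 N on the rib and stays where it is left
- rocker_rib (a point): top middle of the rib (8 mm wide along the box's x, 36 mm long along its y, 7 mm proud) across the ribbed end of the rocker, 26 mm from the axis. It moves with the rocker: about 86 mm above the bench when off, 76 mm when on. The other end of the rocker is plain
- remote: grey remote station lying loose on the bench, 72 x 230 x 40 mm (its x, y, z), about 0.7 kg, any yaw; origin: centre of its underside. Three black keys stand in a row along its y on the top face, 72 mm apart: large round one at +y, long bar in the middle, small round one at -y; each stands 14 mm above the face and has 8 mm of travel straight down
- bar_key (a joint): bar key (26 x 52 mm, long along the station's y), 0 m = up, 0.008 m = fully in at a hard stop (counts as in above 0.006). It starts at 0 to 0.001, needs about 3 N and stays where it is left
- bar_top (a point): centre of the bar key's top face, 54 mm above the bench when up, 46 mm when in
- start_key (a joint): large round key (diameter 38 mm), 0 m = up, 0.008 m = fully in at a hard stop (counts as in above 0.006). It starts at 0 to 0.001, needs about 3 N and stays where it is left
- start_top (a point): centre of the large round key's top face, 54 mm above the bench when up, 46 mm when in
- stop_key (a joint): small round key (diameter 20 mm), spring-loaded (0.6 to 3 N), 0 m = up, 0.008 m = fully in; must not be pressed
- stop_top (a point): centre of the small round key's top face, 54 mm above the bench when up
- tape: yellow tape measure, 70 x 36 x 56 mm, standing in the middle of the bench between the task's things; origin: centre of its underside. Loose bystander, leave alone
- pencil: flat red carpenter's pencil, about 175 x 14 x 8 mm, lying in the middle of the bench; origin: underside of its middle. Loose bystander, leave alone
- clamp: bar clamp lying flat, steel bar 340 mm long, black jaws, red handle, up to 32 mm high; origin: near the middle of its bar, at the bench top. Loose bystander at the far side, leave alone
- glue: white glue bottle, radius 30 mm, 150 mm high; origin: centre of its underside. Loose bystander at the far side, leave alone
- offcut: wood offcut, 140 x 60 x 38 mm; origin: centre of its underside. Loose bystander at one side, leave alone
- square: try square, wooden stock 115 x 22 x 18 mm with a steel blade 170 mm long, lying flat; origin: underside of the stock's middle. Loose bystander at one side, leave alone
Things that resemble listed ones, but are neither listed nor needed, are in the scene too. Leave any red or yellow look-alike of the power_box alone.

How it is judged:
By the outcome, as a careful person would: the job done as asked, in the order asked, and still so for the second after the job is handed in, with the robot touching nothing.
It also fails if it takes over 48 s, if anything falls off the work surface, if the arm or the gripper's body presses on something with over 40 N, if the wrist force passes 120 N, or if a joint passes its speed limit or range.

## Working session

There is one attempt and no reset: what is moved stays moved. The work goes in short steps, Python scripts to look and compute and a tool call to move; the robot and the scene stay as the last step left them, time stands still between calls to the robot, and variables do not carry over. Pictures are saved under pics/ and viewed, at most 10 in all, crops included, and the job is handed in when it is done.

Besides the shell and the picture viewer there is one more tool, called after "Request:" by a JSON object that holds its "api" and its "payload", one argument or row to a line. move_arm: Moves the arm, as the interface text tells. Its arguments: {"type":"object","properties":{"moves":{"type":"array"},"newtons":{"type":"number"}},"required":["moves"]}

```bash
mkdir -p pics; cat > h.py <<'E'
import numpy as np, cv2
from workcell import env
def shot(n):
    return env.read_camera(n)
def ray(c,uv):
    p=cv2.undistortPoints(np.array([[uv]],float),np.array(c["camera_matrix"]),np.array(c["distortion"])).ravel()
    R=cv2.Rodrigues(np.array(c["rvec"],float))[0]; t=np.array(c["tvec"],float).ravel()
    return -R.T@t, R.T@np.array([p[0],p[1],1.])
def onz(c,uv,z):
    o,d=ray(c,uv); return o+d*(z-o[2])/d[2]
def proj(c,P):
    return cv2.projectPoints(np.array(P,float).reshape(-1,3),np.array(c["rvec"],float),np.array(c["tvec"],float),np.array(c["camera_matrix"]),np.array(c["distortion"]))[0].reshape(-1,2)
E
python3 - <<'E'
from h import *
import pickle
for n in("top","side"):
    c=shot(n); pickle.dump(c,open(n+".pkl","wb")); cv2.imwrite(f"pics/{n}0.png",cv2.resize(c["pixels"][:,:,::-1],(800,600),interpolation=cv2.INTER_CUBIC))
    print(n,ray(c,(256,192)))
s=env.get_state();print(s["clock"],s["tcp_pos"],s["orientation"],s["wrist_force"])
E
```

```text
top (array([0.44340451, 0.02179373, 1.03936397]), array([ 0.07341619, -0.02686311, -0.99708727]))
side (array([-0.21325781,  0.69120412,  0.80248541]), array([ 0.60052421, -0.54716157, -0.58314162]))
0.1 [ 0.13706737 -0.55797143  0.23848351] [-8.26238835e-04  9.92760662e-01  1.20106560e-01  6.14235048e-06] [-0.03115091 -0.10308464 -1.08315754]
```

View pics/top0.png

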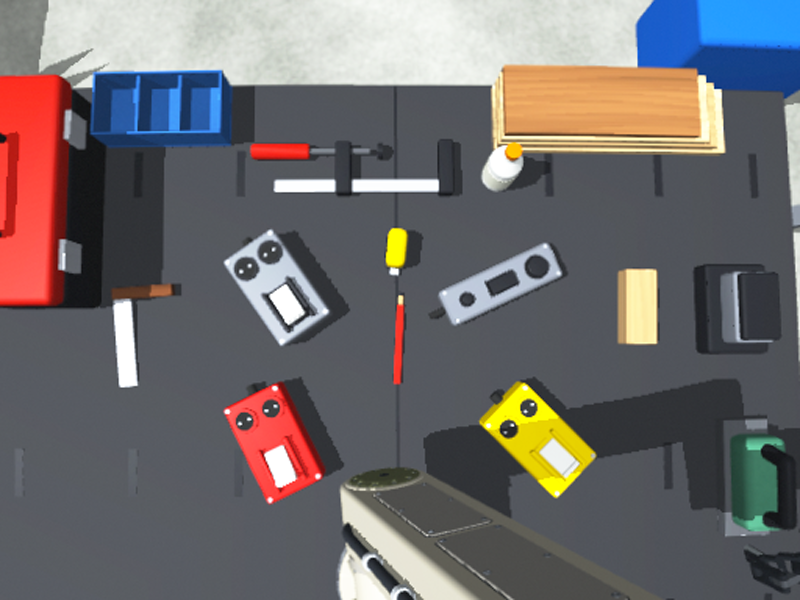

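View pics/side0.png

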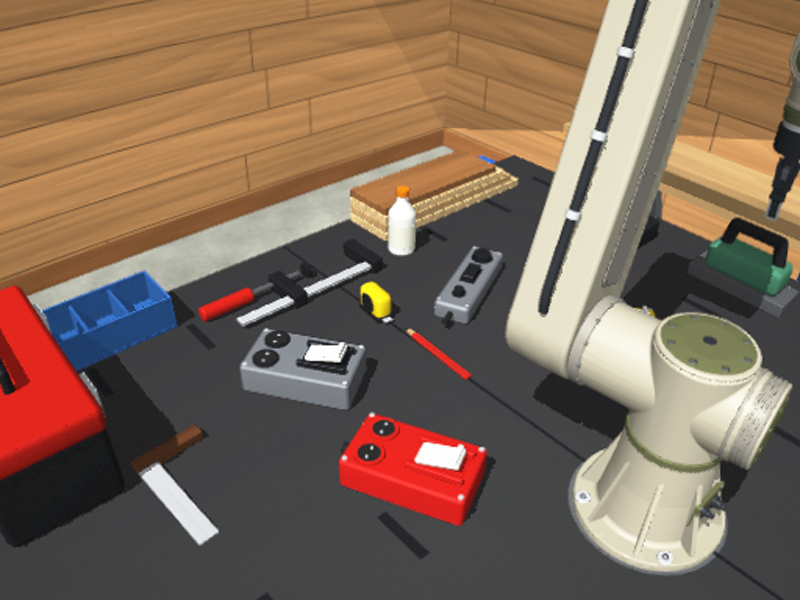

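The top view shows these candidates, in 800x600 pixels:
- **Power box:** grey box at (278,288), with its white rocker at (289,303). Look-alikes are red at (275,442) and yellow at (538,440). Only the grey one fits.
- **Remote:** (502,283), with the large round key at (537,266), the bar at (502,282) and the small key at (467,299). The dark box at (738,308) is not the remote.

Next I'll measure both and check them in a close crop.

```bash
cat > m.py <<'E'
from h import *
import pickle
T=pickle.load(open("top.pkl","rb")); S=pickle.load(open("side.pkl","rb"))
def blobs(m,lo,roi):
    x0,y0,x1,y1=roi; z=np.zeros(m.shape,np.uint8); z[y0:y1,x0:x1]=m[y0:y1,x0:x1]
    return [k for k in cv2.findContours(z,cv2.RETR_LIST,cv2.CHAIN_APPROX_NONE)[0] if cv2.contourArea(k)>=lo]
def hsv(c): return cv2.cvtColor(c["pixels"],cv2.COLOR_RGB2HSV)
def cen(k): M=cv2.moments(k); return M["m10"]/M["m00"],M["m01"]/M["m00"]
if __name__=="__main__":
    H=hsv(T); V=H[...,2]
    dark=((V<75)*255).astype(np.uint8); wh=((V>225)&(H[...,1]<30)).astype(np.uint8)*255
    grey=((V>105)&(H[...,1]<90)).astype(np.uint8)*255
    for nm,m,roi,zs in(("remote",grey,(275,150,365,212),.04),("box",grey,(138,142,215,225),.056)):
        k=max(blobs(m,50,roi),key=cv2.contourArea)
        W=np.array([onz(T,p[0],zs)[:2] for p in k],np.float32); print(nm,cv2.minAreaRect(W),"px",cen(k))
    for k in blobs(dark,15,(285,155,360,208)):
        c=cen(k);W=np.array([onz(T,p[0],.054)[:2] for p in k],np.float32); r=cv2.minAreaRect(W)
        print("key",np.round(c,1),cv2.contourArea(k),onz(T,c,.054).round(4),r)
    for k in blobs(dark,60,(138,142,215,190)):
        c=cen(k);print("sock",np.round(c,1),cv2.contourArea(k),onz(T,c,.056).round(4))
    for k in blobs(wh,20,(160,170,215,220)):
        c=cen(k);W=np.array([onz(T,p[0],.078)[:2] for p in k],np.float32);print("rocker",np.round(c,1),onz(T,c,.075).round(4),cv2.minAreaRect(W))
    a=cv2.resize(T["pixels"][140:225,138:218],(400,425),interpolation=cv2.INTER_CUBIC)
    b=cv2.resize(T["pixels"][140:225,280:360],(400,425),interpolation=cv2.INTER_CUBIC)
    cv2.imwrite("pics/crop.png",np.hstack([a,b])[:,:,::-1])
E
python3 m.py
```

```text
remote ((0.5471999645233154, -0.18941062688827515), (0.07175678759813309, 0.23144808411598206), 24.77945327758789) px (319.4084835440767, 181.31862613218544)
box ((0.5419737696647644, 0.21996179223060608), (0.19031794369220734, 0.11007281392812729), 34.853065490722656) px (176.29187232642315, 183.54024350115168)
key [298.5 191.3] 44.0 [ 0.5172 -0.1253  0.054 ] ((0.5166440010070801, -0.12528574466705322), (0.020035717636346817, 0.019898898899555206), 89.63509368896484)
key [320.9 180.8] 159.5 [ 0.5468 -0.1898  0.054 ] ((0.5468321442604065, -0.18986815214157104), (0.02673378773033619, 0.05428525432944298), 25.999635696411133)
key [343.  170.4] 142.5 [ 0.5763 -0.2541  0.054 ] ((0.5761198997497559, -0.2541952133178711), (0.03839295729994774, 0.039250198751688004), 44.152950286865234)
key [356.1 162.7] 29.5 [ 0.5985 -0.2928  0.054 ] ((0.5961873531341553, -0.2941817343235016), (0.050091225653886795, 0.008750783279538155), 23.267757415771484)
sock [157.3 171. ] 78.5 [0.577  0.2733 0.056 ]
sock [172.1 160.8] 104.0 [0.6057 0.2319 0.056 ]
sock [197.4 168.8] 483.5 [0.5825 0.1603 0.056 ]
rocker [183.  194.3] [0.5092 0.1971 0.075 ] ((0.5090047717094421, 0.19673414528369904), (0.06136815994977951, 0.036365773528814316), 33.498023986816406)
rocker [175.9 189.7] [0.5221 0.2166 0.075 ] ((0.5219522714614868, 0.20289915800094604), (0.13330766558647156, 0.10064254701137543), 34.91167068481445)
```

View pics/crop.png

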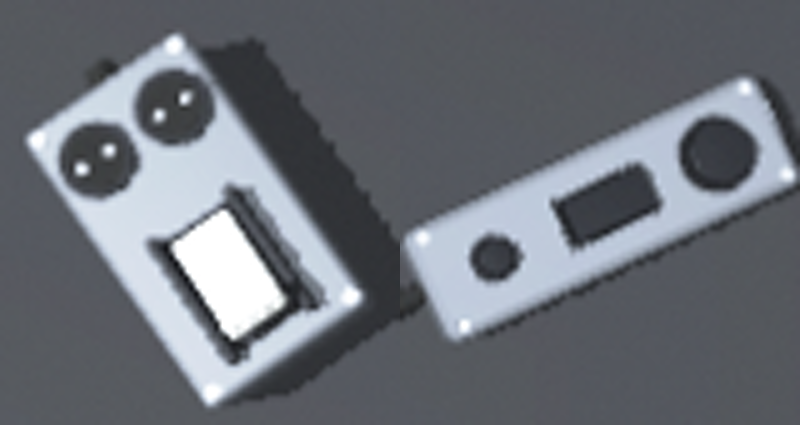

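The crop confirms the choice. On the grey box, the white rocker is between black cheeks and the sockets are at its far-left (+x) end, so the ribbed end is lower right, at about crop (262,325). The remote's keys run small (495,258), bar (608,205), large (717,152).

The fitted sizes match the given ones: box 190x110 mm, remote 72x231 mm, keys 20, 27x54 and 38 mm. The rocker centre is 40 mm from the box centre, as it should be. The rib is at about (0.487, 0.182). I'll go there by a waypoint with the fingers shut.

Request:
{"api": "move_arm", "payload": {
  "moves": [0.32, 0.3, 0, 0.19, 0, 0.32, 0.3, 0, 0.19, 0, 0.32, 0.3, 0, 0.19, 0, 0.32, 0.3, 0, 0.19, 0, 0.32, 0.3, 0, 0.19, 0, 0.32, 0.3, 0, 0.19, 0, 0.32, 0.3, 0, 0.19, 0, 0.32, 0.3, 0, 0.19, 0, 0.32, 0.3, 0, 0.19, 0, 0.32, 0.3, 0, 0.19, 0, 0.32, 0.3, 0, 0.19, 0, 0.32, 0.3, 0, 0.19, 0],
  "newtons": 30
}}

```text
clock: 1.1
tcp_pos: [0.4596, -0.255, 0.2388]
orientation: [-0.001, 0.976, 0.217, 0.0]
wrist_force: [-0.2, -0.0, -0.4]
finger_gap: -0.0001
grip_force: 0.0
```

Request:
{"api": "move_arm", "payload": {
  "moves": [0.03, 0.44, 0, 0.18, 0, 0.03, 0.44, 0, 0.18, 0, 0.03, 0.44, 0, 0.18, 0, 0.03, 0.44, 0, 0.18, 0, 0.03, 0.44, 0, 0.18, 0, 0.03, 0.44, 0, 0.18, 0, 0.03, 0.44, 0, 0.18, 0, 0.03, 0.44, 0, 0.18, 0, 0.03, 0.44, 0, 0.18, 0, 0.03, 0.44, 0, 0.18, 0, 0.03, 0.44, 0, 0.18, 0, 0.03, 0.44, 0, 0.18, 0]
}}

```text
clock: 2.1
tcp_pos: [0.4869, 0.1851, 0.2388]
orientation: [-0.001, 0.953, 0.303, -0.0]
wrist_force: [0.9, -0.2, -0.0]
finger_gap: 0.0001
grip_force: 0.0
```

Request:
{"api": "move_arm", "payload": {
  "moves": [0, 0, -0.03, 0, 0, 0, 0, -0.06, 0, 0, 0, 0, -0.09, 0, 0, 0, 0, -0.12, 0, 0, 0, 0, -0.125, 0, 0, 0, 0, -0.125, 0, 0, 0, 0, -0.125, 0, 0]
}}

```text
clock: 2.68
tcp_pos: [0.4876, 0.1809, 0.1152]
orientation: [0.0, 0.954, 0.3, 0.0]
wrist_force: [-0.4, -1.5, 0.9]
finger_gap: 0.0002
grip_force: 0.0
```

```bash
python3 - <<'E'
from m import *
s=env.get_state(); print(s["tcp_pos"],s["joint_pos"],s["wrist_force"])
t=np.array(s["tcp_pos"])-[0,0,.008]
ax=np.array([.5092,.1971,0]);u=np.array([.8206,.5715,0]);rib=ax-.0235*u+[0,0,.086]
outs=[]
for n in("top","side"):
    c=shot(n); im=c["pixels"].copy()
    for P in(t,rib): print(n,proj(c,P).round(1))
    x,y=proj(c,rib)[0].astype(int); 
    f=5; cr=cv2.resize(im[y-45:y+35,x-40:x+40],(400,400),interpolation=cv2.INTER_CUBIC)
    p=((proj(c,rib)[0]-[x-40,y-45])*5).astype(int); cv2.circle(cr,tuple(map(int,p)),3,(255,0,0),-1); outs.append(cr)
cv2.imwrite("pics/rib.png",np.hstack(outs)[:,:,::-1])
E
```

```text
[0.48756561 0.18090431 0.11516117] [ 2.00994213e-01  2.80502506e-01 -3.14742578e-01  9.75366997e-01
 -2.63250880e-04  2.73273706e+00] [-0.3813303  -1.47025193  0.90269665]
top [[186.9 201.6]]
top [[187.2 201.1]]
side [[217.6 215.9]]
side [[216.5 222.4]]
```

View pics/rib.png

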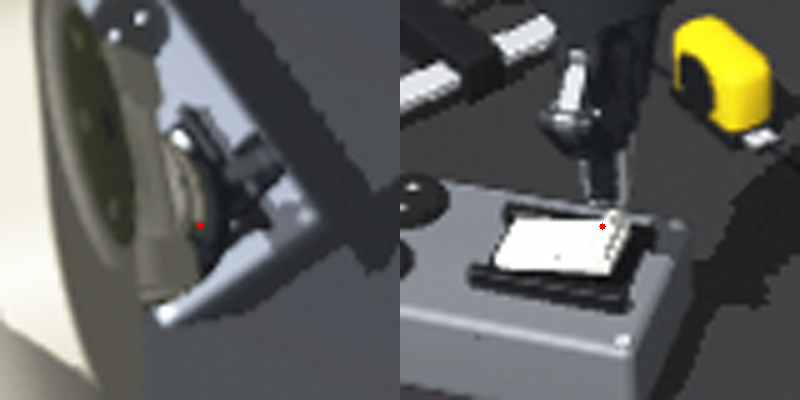

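The side crop shows the fingertip (600,200) above the ribbed end. The rib is about 15 crop pixels from my predicted dot, so I'll check the projected paddle and box against the side view before pressing.

```bash
python3 - <<'E'
from m import *
c=S
th=np.deg2rad(34.85);u=np.array([np.cos(th),np.sin(th),0]);v=np.array([-u[1],u[0],0]);o=np.array([.542,.22,0])
im=cv2.resize(c["pixels"][195:270,145:245],(800,600),interpolation=cv2.INTER_CUBIC)
def P(x,y,z): return o+x*u+y*v+[0,0,z]
a=.2
def R(r,y,h): return P(-.04-(r*np.cos(a)-h*np.sin(a)),y,.07+r*np.sin(a)+h*np.cos(a))
def dr(pts,col):
    q=((proj(c,pts)+.5-[145,195])*8-.5).astype(int); cv2.polylines(im,[q.reshape(-1,1,2)],True,col,1)
dr([P(x,y,.056) for x,y in((-.095,-.055),(.095,-.055),(.095,.055),(-.095,.055))],(255,0,0))
dr([R(x,y,.004) for x,y in((-.032,-.018),(.032,-.018),(.032,.018),(-.032,.018))],(0,180,0))
dr([R(x,y,.011) for x,y in((.022,-.018),(.030,-.018),(.030,.018),(.022,.018))],(0,0,255))
cv2.imwrite("pics/chk.png",im[:,:,::-1])
E
```

```text
(no output)
```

View pics/chk.png

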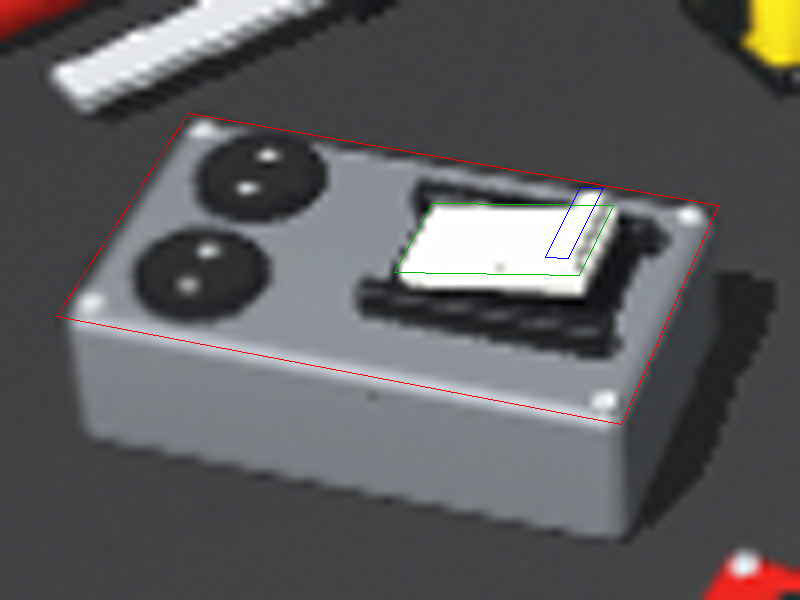

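The box outline matches to about 1 px, and the rib is at the outer end of the paddle, under the TCP. I'll press gently.

Request:
{"api": "move_arm", "payload": {
  "moves": [0, 0, -0.01, 0, 0, 0, 0, -0.015, 0, 0, 0, 0, -0.019, 0, 0, 0, 0, -0.021, 0, 0, 0, 0, -0.023, 0, 0, 0, 0, -0.025, 0, 0, 0, 0, -0.026, 0, 0, 0, 0, -0.027, 0, 0, 0, 0, -0.028, 0, 0, 0, 0, -0.028, 0, 0]
}}

```text
clock: 3.62
tcp_pos: [0.4868, 0.1815, 0.0862]
orientation: [0.0, 0.954, 0.301, -0.0]
wrist_force: [-3.2, -1.3, 2.8]
finger_gap: 0.0002
grip_force: 1.7
```

Request:
{"api": "move_arm", "payload": {
  "moves": [0, 0, -0.001, 0, 0, 0, 0, -0.002, 0, 0, 0, 0, -0.0025, 0, 0, 0, 0, -0.0025, 0, 0]
}}

```text
clock: 3.95
tcp_pos: [0.4872, 0.1816, 0.0841]
orientation: [0.0, 0.954, 0.301, 0.0]
wrist_force: [-3.9, -1.9, 6.3]
finger_gap: -0.0002
grip_force: 3.1
```

Request:
{"api": "move_arm", "payload": {
  "moves": [0, 0, -0.001, 0, 0, 0, 0, -0.002, 0, 0, 0, 0, -0.002, 0, 0, 0, 0, -0.002, 0, 0]
}}

```text
clock: 4.28
tcp_pos: [0.4872, 0.1815, 0.0835]
orientation: [0.0, 0.954, 0.301, 0.0]
wrist_force: [-7.4, -2.7, 17.6]
finger_gap: -0.0002
grip_force: 8.8
```

Hard stop reached: 17.6 N with only 0.6 mm more travel. Lifting and going to above the bar key.

Request:
{"api": "move_arm", "payload": {
  "moves": [0, 0, 0.03, 0, 0, 0, 0, 0.07, 0, 0, 0, 0, 0.1, 0, 0, 0.06, -0.371, 0.1, -0.18, 0, 0.06, -0.371, 0.1, -0.18, 0, 0.06, -0.371, 0.1, -0.18, 0, 0.06, -0.371, 0.1, -0.18, 0, 0.06, -0.371, 0.1, -0.18, 0, 0.06, -0.371, 0.1, -0.18, 0, 0.06, -0.371, 0.1, -0.18, 0, 0.06, -0.371, 0.1, -0.18, 0, 0.06, -0.371, 0.1, -0.18, 0]
}}

```text
clock: 5.28
tcp_pos: [0.5479, -0.191, 0.1816]
orientation: [0.0, 0.977, 0.214, 0.001]
wrist_force: [1.5, 0.2, -0.5]
finger_gap: 0.0001
grip_force: 0.0
```

Request:
{"api": "move_arm", "payload": {
  "moves": [0.06, -0.371, 0.1, -0.18, 0]
}}

```text
clock: 5.37
tcp_pos: [0.5533, -0.2304, 0.1903]
orientation: [-0.001, 0.988, 0.152, -0.0]
wrist_force: [0.6, 0.2, -0.2]
finger_gap: 0.0003
grip_force: 0.0
```

```bash
python3 - <<'E'
from m import *
s=env.get_state(); print(s["clock"],s["tcp_pos"],s["wrist_force"],s["joint_pos"])
t=shot("top");c=shot("side")
print(proj(c,s["tcp_pos"]))
a=cv2.resize(c["pixels"][195:270,145:245],(400,300),interpolation=cv2.INTER_CUBIC)
b=cv2.resize(c["pixels"][110:210,250:350],(400,400),interpolation=cv2.INTER_CUBIC)[:300]
d=cv2.resize(t["pixels"][120:220,130:370],(800,300)) 
cv2.imwrite("pics/after.png",np.vstack([np.hstack([a,b]),d])[:,:,::-1])
E
```

```text
5.3667 [ 0.55329298 -0.23037343  0.1903401 ] [ 0.60636978  0.21078236 -0.20355923] [-5.28736153e-01  3.78915590e-01  1.97568184e-02  1.21340653e+00
  6.48970861e-04  2.30813814e+00]
[[312.40685651 128.59753568]]
```

View pics/after.png

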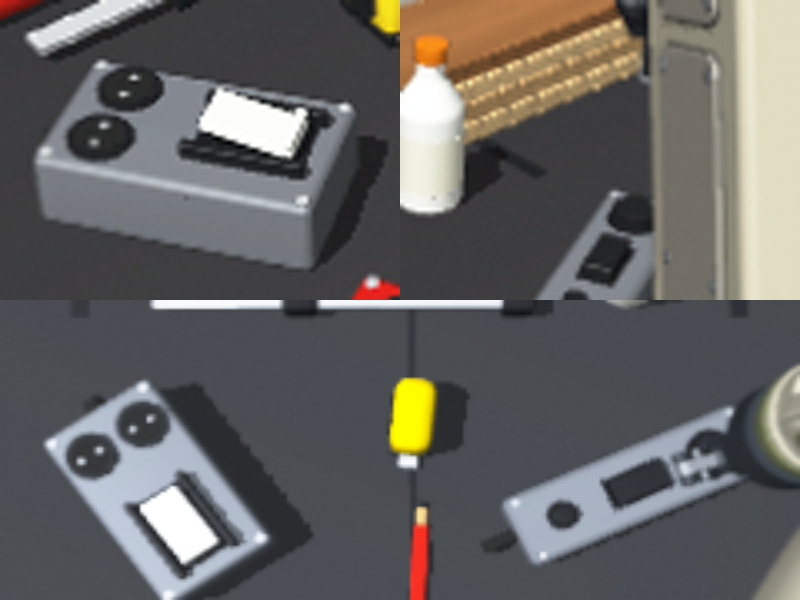

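The side view shows the rocker tipped on, with the ribbed end low and the plain end high. The box and remote haven't moved. My extra row repeated the shift and overshot by about 40 mm at a safe height, so I'll go back over the bar and lower.

Request:
{"api": "move_arm", "payload": {
  "moves": [-0.0065, 0.039, 0, 0.125, 0, -0.0065, 0.039, 0, 0.125, 0, -0.0065, 0.039, 0, 0.125, 0, -0.0065, 0.039, -0.03, 0.125, 0, -0.0065, 0.039, -0.06, 0.125, 0, -0.0065, 0.039, -0.09, 0.125, 0, -0.0065, 0.039, -0.107, 0.125, 0, -0.0065, 0.039, -0.107, 0.125, 0, -0.0065, 0.039, -0.107, 0.125, 0]
}}

```text
clock: 6.22
tcp_pos: [0.5467, -0.1889, 0.0848]
orientation: [-0.001, 0.977, 0.214, -0.001]
wrist_force: [0.0, -0.0, -0.5]
finger_gap: 0.0
grip_force: 0.0
```

Request:
{"api": "move_arm", "payload": {
  "moves": [0, -0.001, -0.01, 0, 0, 0, -0.001, -0.018, 0, 0, 0, -0.001, -0.021, 0, 0, 0, -0.001, -0.023, 0, 0, 0, -0.001, -0.0245, 0, 0, 0, -0.001, -0.026, 0, 0, 0, -0.001, -0.0275, 0, 0, 0, -0.001, -0.029, 0, 0, 0, -0.001, -0.03, 0, 0, 0, -0.001, -0.031, 0, 0, 0, -0.001, -0.031, 0, 0]
}}

```text
clock: 7.13
tcp_pos: [0.547, -0.1905, 0.0545]
orientation: [0.0, 0.977, 0.214, 0.0]
wrist_force: [0.1, -0.4, 1.9]
finger_gap: -0.0001
grip_force: 0.7
```

Request:
{"api": "move_arm", "payload": {
  "moves": [0, 0, -0.001, 0, 0, 0, 0, -0.002, 0, 0, 0, 0, -0.002, 0, 0, 0, 0, -0.002, 0, 0]
}}

```text
clock: 7.47
tcp_pos: [0.5471, -0.1905, 0.054]
orientation: [0.0, 0.977, 0.214, 0.0]
wrist_force: [-4.7, 1.1, 11.7]
finger_gap: -0.0001
grip_force: 5.9
```

Bar key at its stop: 11.7 N at TCP height 54.0 mm. Lifting and moving over the large round key.

Request:
{"api": "move_arm", "payload": {
  "moves": [0, 0, 0.01, 0, 0, 0, 0, 0.04, 0, 0, 0, 0, 0.04, 0, 0, 0.0145, -0.032, 0.04, 0, 0, 0.029, -0.0635, 0.04, 0, 0, 0.029, -0.0635, 0.04, 0, 0, 0.029, -0.0635, 0.04, 0, 0, 0.029, -0.0635, 0.04, 0, 0]
}}

```text
clock: 8.13
tcp_pos: [0.5755, -0.2537, 0.092]
orientation: [-0.0, 0.977, 0.213, -0.0]
wrist_force: [0.2, 0.2, -0.4]
finger_gap: -0.0003
grip_force: 0.0
```

Request:
{"api": "move_arm", "payload": {
  "moves": [0, 0, -0.015, 0, 0, 0, 0, -0.025, 0, 0, 0, 0, -0.028, 0, 0, 0, 0, -0.03, 0, 0, 0, 0, -0.0315, 0, 0, 0, 0, -0.033, 0, 0, 0, 0, -0.0345, 0, 0, 0, 0, -0.036, 0, 0, 0, 0, -0.037, 0, 0, 0, 0, -0.038, 0, 0, 0, 0, -0.038, 0, 0]
}}

```text
clock: 9.05
tcp_pos: [0.5762, -0.2539, 0.0545]
orientation: [0.0, 0.977, 0.214, 0.0]
wrist_force: [0.0, -0.3, 0.5]
finger_gap: -0.0002
grip_force: 0.4
```

Request:
{"api": "move_arm", "payload": {
  "moves": [0, 0, -0.001, 0, 0, 0, 0, -0.002, 0, 0, 0, 0, -0.002, 0, 0, 0, 0, -0.002, 0, 0]
}}

```text
clock: 9.38
tcp_pos: [0.5763, -0.2541, 0.054]
orientation: [0.001, 0.977, 0.214, 0.001]
wrist_force: [-2.9, 3.4, 10.7]
finger_gap: -0.0002
grip_force: 5.2
```

Stop reached. I'll lift straight up, swing away and verify.

Request:
{"api": "move_arm", "payload": {
  "moves": [0, 0, 0.01, 0, 0, 0, 0, 0.05, 0, 0, 0, 0, 0.09, 0, 0, 0, 0, 0.13, 0, 0, -0.2, -0.22, 0.17, 0, 0, -0.2, -0.22, 0.17, 0, 0, -0.2, -0.22, 0.17, 0, 0, -0.2, -0.22, 0.17, 0, 0, -0.2, -0.22, 0.17, 0, 0, -0.2, -0.22, 0.17, 0, 0, -0.2, -0.22, 0.17, 0, 0, -0.2, -0.22, 0.17, 0, 0]
}}

```text
clock: 10.38
tcp_pos: [0.372, -0.4793, 0.2237]
orientation: [0.002, 0.978, 0.211, -0.001]
wrist_force: [0.6, -0.2, 0.3]
finger_gap: -0.0001
grip_force: 0.0
```

```bash
python3 - <<'E'
from m import *
s=env.get_state(); print(s["clock"],s["tcp_pos"],s["wrist_force"])
T2=shot("top");c=shot("side")
for C in(T,T2):
    H=hsv(C);V=H[...,2];dark=((V<75)*255).astype(np.uint8)
    print([np.round(cen(k),1).tolist() for k in blobs(dark,15,(285,155,352,208))])
r=lambda i,a:cv2.resize(i,a,interpolation=cv2.INTER_CUBIC)
a=r(c["pixels"][195:270,145:245],(400,300))
f=lambda i:r(i[150:210,265:345],(400,300))
cv2.imwrite("pics/end.png",np.vstack([np.hstack([a,r(T2["pixels"][120:285,130:370],(400,300))]),np.hstack([f(S["pixels"]),f(c["pixels"])])])[:,:,::-1])
E
```

```text
10.3833 [ 0.37196194 -0.4793237   0.22370726] [ 0.62676999 -0.18631901  0.2889627 ]
[[298.5, 191.3], [320.9, 180.8], [343.0, 170.4]]
[[298.5, 191.3], [320.7, 180.9], [342.7, 170.5]]
```

View pics/end.png

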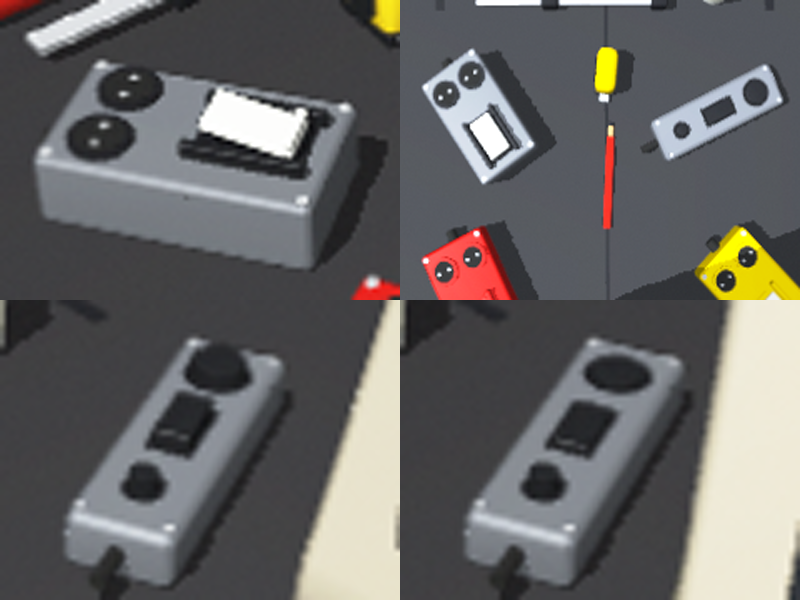

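The before/after crops show the bar (580,430) and large key (615,372) both sunk, the small key (543,480) still up, the rocker on, and nothing else moved.

```bash
python3 -c "
from workcell import env
print(env.hand_in())"
```

```text
the job is handed in; nothing more can be done
None
```

The job is handed in: the rocker, bar key and large round key were pressed to their stops in that order and stayed down, with the small key untouched and nothing seen to have moved in the final pictures.

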